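# Cap the water tank with a two-lever groove coupler

## Task

Close the filler neck of the drinking-water tank with the grey coupler cap: pick the cap up, set it on the neck with both brass levers still raised and, by feel, press it down past its click until it sits firmly on its gasket. Then swing the two levers down together, never one far ahead of the other, and squeeze them fully down against the sides so that the cap is locked, forcing nothing and leaving the things around where they stand.

Things in the scene. Friction and masses are not known exactly. Their poses are not given: they have to be found in the camera images.
- coupler_mid (a point): Centre, half-way up, of the grey coupler cap: round, upright, 41 mm diameter, 34 mm high, flat closed top, socket of 35 mm bore open below; 0.2 to 0.4 kg. It first stands on the worktop, socket down. z up. Levers are hinged on its +x and -x sides, 23 mm from the axis and 3 mm below this point, pins along y. The +y and -y sides (flats 42 mm apart) are clear for gripping.
- coupler: The same cap; origin at the centre of its underside. Inside, four sprung beads hold it up until they are pushed past the neck's head with a click (some 5 to 12 N); about 11 mm below their first touch its ceiling meets the gasket and the cap is home. A press of 10 to 15 N on the cap is ample; let go, it stays home.
- port (a point): Point on the tank's top, 50 mm above the worktop, on the axis of the upright aluminium filler neck: a fixed pipe, its head 32 mm in diameter bevelled to 26 mm at the top, a groove below. It is screwed in to an unmeasured depth: the head's top is 64 to 84 mm above this point. With the cap home, coupler_mid is about 7 mm below the head's top, and 2 to 3 mm lower with the levers down.
- gasket (a joint): How far the springy rubber gasket under the cap's ceiling is squeezed up, m: 0 = free (neck not touching it), about 0.0005 under the cap's weight, 0.0015 to 0.0025 with the levers locked, 0.0035 = squeezed hard; about 6 N per mm.
- tank: Flat white water tank, 200 x 150 x 50 mm, stands fast; origin at the centre of its underside, x along its length. The neck stands 20 mm from the centre towards -x. A steel lock nut, 40 mm across flats and 12 mm high, surrounds the neck's foot.
- lever_a (a joint): Brass cam lever on the cap's +x side, angle in rad: 0 = open, pointing outwards 40 degrees above level; 0.70 = level; 2.27 = fully down along the cap's side. 36 mm from hinge to tip, 14 mm wide, 5 mm thick. It stays where it is left (stiff hinge, 0.05 N m); with the cap home its cam draws the cap down over the last 45 degrees.
- lever_b (a joint): The same for the lever on the cap's -x side. With both fully down the levers measure 51 mm across their outsides. Squeezing them home at their tips takes 5 to 10 N on each; a grip of 20 to 40 N is ample. Locked, they stay down.
- spice_jar: Bystander: spice jar with red lid, 45 mm diameter, 106 mm high; origin at its base
- glass: Bystander: drinking glass, 81 mm diameter, 91 mm high; origin at its base
- lemon: Bystander: lemon, 77 x 51 x 52 mm; origin at its underside
- egg_timer: Bystander: red and white egg timer, 62 mm diameter, 52 mm high; origin at its base

How it is judged:
By the outcome, as a careful person would: the job done as asked, in the order asked, and still so for the second after the job is handed in, with the robot touching nothing.
It also fails if it takes over 72 s, if anything falls off the work surface, if the arm or the gripper's body presses on something with over 40 N, if the wrist force passes 120 N, or if a joint passes its speed limit or range.

## Robot

A 6-joint arm with a two-finger parallel gripper is mounted at the origin on a cart in front of the work surface, level with it; the furniture and walls round the work are solid. World frame = base frame: x ahead of the robot, y to its left, z up, the work surface at z = 0. Lengths are in m, angles in rad, forces in N, time in s.
With the tool pointing down it reaches from about 0.3 to 0.875 m from the base axis. Payload 6.4 kg.
Tool frame: the origin (TCP) lies on the centre line of the jaws, within the pads' length; the fingertips stand 25 mm ahead of it and the grasp point (between the pads) lies 6 mm ahead of it; z points along the fingers, y is the line along which they close (so a half turn about z gives the same grasp; the last joint's range is limited). The gripper opens to 88 mm and grips with 3 to 60 N. Pads are 18 mm wide; open, the fingers measure 123 mm over their backs; the gripper's body (75 mm by 187 mm) begins 45 mm behind the grasp point.
Start: joints at [1.001, 0.181, 1.607, -0, 1.354, -0.206], TCP at [0.205, 0.537, 0.264] pointing down, gripper open.
Joint ranges: [-2.99, 2.99], [-0.89, 2.07], [0.3, 2.58], [-1.14, 4.28], [0, 2.63], [-3.12, 3.12]. Speed limits (rad/s): [2.57, 2.57, 3.01, 3.14, 3.14, 3.14].

## Interface

Orientations are given as a rotation vector (axis times angle).
In Python, from plant import get_obs, camera, get_calibration, sign_off gives the robot as it stands. The module is installed in compiled form; this text tells all that it offers.
- The arm moves only by the tool carry_out, never from a script. Its argument "increments" is a list of rows, each a list of 7 numbers: the shift along the tool's x, y, z in units of 120 mm (1.0 is 120 mm), then the turn, a rotation vector about the tool's x, y, z in units of 30 degrees (1.0 is 30 degrees), then the opening, from 0 (shut) to 1 (fully open). A call has exactly 5 rows; each row shifts and turns the commanded pose from where the row before left it, along the tool's axes as they then stand; what a row does not reach is not made up. A row lasts 1/10 s, in which the tool goes at most 50 mm and 8.59 degrees, less where a joint would pass 70% of its speed; a pose out of reach is approached as far as the arm can. A call with a number of a shift or a turn outside -1 to 1 is refused whole. A call with a gripper value outside its range is refused whole. The fingers move at their own pace and stop on an object; "grip_force" is the grip in N (left out, the last holds). Time passes only in rows, so rows that do not move let the fingers close, or fill a call up. It gives the time, the measured TCP pose, the force, the opening and the grip force at its end, in the units of the state.
- get_obs(): the state, without advancing time (a new reading comes with each control period).
- camera(name): name is "side" or "top" or "wrist"; returns (picture, depth): 480x640x3 uint8, blue, green, red; 480x640 float32, m along the optical axis (not along the pixel's ray), 0 where there is no reading.
- get_calibration(name): a dict with "intrinsics" (3x3 intrinsics, pixels), "R" (3x3) and "t" (3): a world point X has camera coordinates R X + t. Camera axes: x right, y down, z forward; pixel columns grow to the right and rows downward; lengths in m; the calibration is good to about 2 mm. A picture is of the moment at which its call begins: read the wrist's pose just before it. get_calibration takes no time and is no camera call; for the wrist camera it gives the pose at the moment of the call.
- sign_off(): hands the job in; it is judged then, once.
The state is a dict: "time": time; "qpos": joint angles; "dq": joint speeds; "joint_torque": joint torques, N m; "ee_pos": TCP position; "orientation": TCP orientation; "ft_force": force on the tool from outside, world axes, zero at the start; "torque": the same for the moment, N m; "finger_gap": finger opening in m; "gripper_force": force on a finger pad.
Only numpy, scipy, OpenCV 4.12 (cv2) and the standard library are available. Lean on these libraries where they do the work, as an engineer would, in place of code of your own. Each camera call takes 0.05 s, during which the arm holds its last target. There are 200 camera calls.

## Working session

There is one attempt and no reset: what is moved stays moved. The work goes in short steps, Python scripts to look and compute and a tool call to move; the robot and the scene stay as the last step left them, time stands still between calls to the robot, and variables do not carry over. Pictures are saved under pics/ and viewed, at most 10 in all, crops included, and the job is handed in when it is done.

Besides the shell and the picture viewer there is one more tool, called after "Call:" by a JSON object that holds its "fn" and its "kwargs", one argument or row to a line. carry_out: Moves the arm, as the interface text tells. Its arguments: {"type":"object","properties":{"increments":{"type":"array","items":{"type":"array","items":{"type":"number"}}},"grip_force":{"type":"number"}},"required":["increments"]}

```bash
mkdir -p pics
cat > h.py <<'E'
import numpy as np, cv2
from plant import get_obs, camera, get_calibration, sign_off
def snap(n,f=None):
    c=get_calibration(n); im,d=camera(n)
    if f: cv2.imwrite(f'pics/{f}.png',im)
    np.savez(f'{n}.npz',im=im,d=d,K=c['intrinsics'],R=c['R'],t=c['t'])
    return im,d,c
def cloud(d,c):
    K=np.array(c['intrinsics']);v,u=np.indices(d.shape)
    P=np.stack([(u-K[0,2])/K[0,0]*d,(v-K[1,2])/K[1,1]*d,d],-1)
    return (P-np.array(c['t']).ravel())@np.array(c['R'])
def ray(u,v,z,c):
    K=np.array(c['intrinsics']);R=np.array(c['R']);t=np.array(c['t']).ravel()
    o=-R.T@t; r=R.T@np.linalg.inv(K)@[u,v,1]
    return o+r*(z-o[2])/r[2]
E
python3 - <<'E'
from h import *
a,_,c=snap('top','top0'); print(c)
b,_,c=snap('side','side0'); print(c)
print(get_obs())
E
```

```text
{'intrinsics': array([[541.06009021,   0.        , 315.66567961],
       [  0.        , 541.06009021, 238.92818016],
       [  0.        ,   0.        ,   1.        ]]), 'R': array([[-0.00683364, -0.99993654,  0.00895659],
       [-0.98665432,  0.00528516, -0.16274313],
       [ 0.16268547, -0.00994919, -0.98662782]]), 't': array([0.0344966 , 0.5639135 , 1.09834889])}
{'intrinsics': array([[554.79670678,   0.        , 321.78767881],
       [  0.        , 554.79670678, 242.86745102],
       [  0.        ,   0.        ,   1.        ]]), 'R': array([[-0.99202051,  0.12373441,  0.0241887 ],
       [ 0.04684187,  0.53984734, -0.84045862],
       [-0.11705186, -0.83261914, -0.54133559]]), 't': array([0.52656724, 0.01785326, 1.32552327])}
{'time': 0.1, 'qpos': array([ 1.00071937e+00,  1.81460463e-01,  1.60788815e+00, -1.93398616e-06,
        1.35376178e+00, -2.06302009e-01]), 'dq': array([ 2.89614812e-04, -2.62901661e-03, -2.08903441e-04,  1.43650042e-03,
        1.74927185e-05, -9.38573074e-04]), 'joint_torque': array([ 9.73162314e-04, -4.34821415e+01, -3.42696941e+01,  7.03218975e-02,
        3.38870881e-02, -5.83731685e-05]), 'ee_pos': array([0.20433816, 0.53701162, 0.26291332]), 'orientation': array([-5.68166480e-01, -3.08920509e+00,  2.20739148e-03]), 'ft_force': array([-0.64370169,  0.64408903, -0.22443798]), 'torque': array([-0.02962348,  0.04811696,  0.00226523]), 'gripper_force': 0.0, 'finger_gap': 0.0878743796632648}
```

View pics/top0.png

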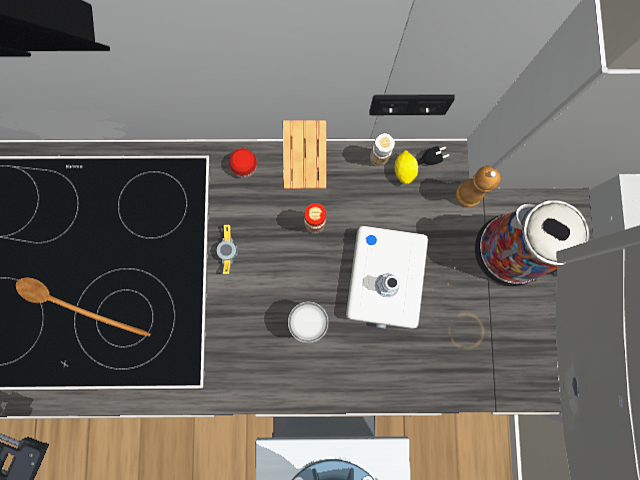

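View pics/side0.png

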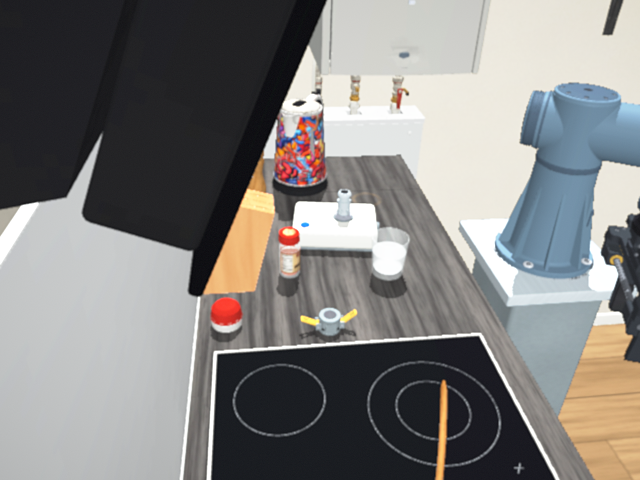

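The top view shows the cap at about (227,250), with its levers along the image vertical. The neck is at about (390,283) on the white tank, the glass at (308,322) and the jar at (315,215). The side view agrees: cap (329,321), neck (344,195).

Run:
```python
from h import *
def load(n):
    z=np.load(n+'.npz'); c=dict(intrinsics=z['K'],R=z['R'],t=z['t']); return z['im'],cloud(z['d'],c),c
for n,capb,neckb in (('top',(205,215,250,285),(365,260,415,305)),('side',(295,300,362,342),(325,180,362,225))):
    im,P,c=load(n)
    def box(b): x0,y0,x1,y1=b; return im[y0:y1,x0:x1],P[y0:y1,x0:x1]
    hs=lambda i: cv2.cvtColor(i,cv2.COLOR_BGR2HSV)
    i,p=box(capb); H=hs(i); br=(H[...,0]>15)&(H[...,0]<35)&(H[...,1]>130)&(H[...,2]>120)
    nl,l,st,ce=cv2.connectedComponentsWithStats(br.astype(np.uint8))
    for k in range(1,nl):
        if st[k,4]>15:
            q=p[l==k]; print(n,'lever',st[k],q.mean(0).round(4),q.min(0).round(4),q.max(0).round(4), ce[k]+capb[:2])
    m=(p[...,2]>.025)&(p[...,2]<.045)&~br; q=p[m]; print(n,'captop',len(q),q.mean(0).round(4),q.min(0).round(4),q.max(0).round(4),np.median(q[:,2]), ((q.min(0)+q.max(0))/2).round(4))
    i,p=box(neckb); print(n,'neck zmax',np.sort(p[...,2].ravel())[-10:].round(4))
    zt=np.percentile(p[...,2],99.5); 
    for lo,hi in ((zt-.004,.2),(.095,zt-.02),(.056,.07)):
        q=p[(p[...,2]>lo)&(p[...,2]<hi)]; print(n,'neck',lo,hi,len(q),q.mean(0).round(4),q.min(0).round(4),q.max(0).round(4))
im,P,c=load('top'); H=cv2.cvtColor(im,cv2.COLOR_BGR2HSV)
m=(abs(P[...,2]-.05)<.005); m[:, :330]=0;m[:,440:]=0;m[:215]=0;m[335:]=0
q=P[m]; print('tank',cv2.minAreaRect((q[:,:2]*1000).astype(np.float32)),q[:,2].mean())
# bystander tops
for nm,(x0,y0,x1,y1) in dict(jar=(300,198,332,235),glass=(285,298,332,345),timer=(225,145,262,180),lemon=(392,148,420,186),mill=(450,160,505,210)).items():
    q=P[y0:y1,x0:x1].reshape(-1,3);q=q[q[:,2]>.02]; print(nm,len(q),q.min(0).round(3),q.max(0).round(3))
q=P[120:190,283:327].reshape(-1,3); print('board',q.min(0).round(3),q.max(0).round(3))
```

```text
top lever [18 10  8 16 91] [0.5809 0.2208 0.0348] [ 0.3779  0.0424 -0.0022] [0.5989 0.2302 1.1751] [226.8021978  232.49450549]
top lever [18 45  7 14 81] [0.5092 0.2221 0.0255] [ 4.938e-01  2.156e-01 -4.000e-04] [0.524  0.229  0.0415] [226.16049383 266.40740741]
top captop 316 [0.5448 0.2223 0.0334] [0.4963 0.2019 0.0251] [0.601  0.2431 0.0402] 0.033604522401241455 [0.5486 0.2225 0.0327]
top neck zmax [0.1216 0.1217 1.1751 1.1751 1.1751 1.1751 1.1751 1.1751 1.1751 1.1751]
top neck 0.11730546871300122 0.2 71 [ 0.4661 -0.1144  0.1188] [ 0.4524 -0.1268  0.1173] [ 0.4797 -0.1013  0.1217]
top neck 0.095 0.10130546871300122 10 [ 0.4607 -0.1061  0.0964] [ 0.4519 -0.1198  0.0951] [ 0.474  -0.1001  0.0978]
top neck 0.056 0.07 109 [ 0.4622 -0.1074  0.0614] [ 0.4424 -0.1316  0.0564] [ 0.4876 -0.0944  0.0692]
side lever [46 11 16 11 76] [0.5089 0.2331 0.0346] [ 0.4923  0.183  -0.002 ] [0.6767 1.0289 0.7198] [348.82894737 315.84210526]
side lever [ 6 16 18 10 93] [0.5851 0.2233 0.0218] [ 0.5662  0.1897 -0.0014] [0.5998 0.2317 0.0341] [308.30107527 320.10752688]
side captop 322 [0.5445 0.2278 0.0327] [0.4944 0.2034 0.025 ] [0.6007 0.2468 0.0385] 0.033392440308808925 [0.5475 0.2251 0.0318]
side neck zmax [0.7198 0.7198 0.7198 0.7198 0.7198 0.7198 0.7198 0.7198 0.7198 0.7198]<stdin>:17: RuntimeWarning: Mean of empty slice.
  ret = um.true_divide(
Traceback (most recent call last):
ValueError: zero-size array to reduction operation minimum which has no identity
```

```bash
cat >> h.py <<'E'
from scipy.spatial.transform import Rotation as Ro
def plan(p,yaw):
    """target TCP p, tool pointing down, tool y along world yaw+90deg (mod 180). Prints units."""
    o=get_obs(); R=Ro.from_rotvec(o['orientation']); M=R.as_matrix()
    best=None
    for k in (0,180):
        T=Ro.from_euler('z',yaw+k,degrees=True)*Ro.from_matrix(np.diag([1,-1,-1]))
        dr=(R.inv()*T).as_rotvec(degrees=True)
        print('turn',(dr/30).round(3),'q6 now',o['qpos'][5].round(2))
    dl=np.array(p)-o['ee_pos']
    print('t',round(o['time'],2),'pos',o['ee_pos'].round(4),'F',o['ft_force'].round(2),'gap',round(o['finger_gap'],4))
    print('delta mm',(dl*1000).round(1),'units in present tool axes',(M.T@dl/.12).round(3))
    print('units in final axes(k=0)',((Ro.from_euler('z',yaw,degrees=True)*Ro.from_matrix(np.diag([1,-1,-1]))).as_matrix().T@dl/.12).round(3))
E
python3 - <<'E'
from h import *
plan([.545,.2225,.17],-1)
def load(n):
    z=np.load(n+'.npz'); c=dict(intrinsics=z['K'],R=z['R'],t=z['t']); return z['im'],cloud(z['d'],c),c
im,P,c=load('top')
m=(abs(P[...,2]-.05)<.005); m[:, :330]=0;m[:,440:]=0;m[:215]=0;m[335:]=0
q=P[m]; print('tank',cv2.minAreaRect((q[:,:2]*1000).astype(np.float32)),q[:,2].mean())
for nm,(x0,y0,x1,y1) in dict(jar=(300,198,332,235),glass=(285,298,332,345),timer=(225,145,262,180),lemon=(392,148,420,186),mill=(450,160,505,210),board=(283,120,327,190)).items():
    q=P[y0:y1,x0:x1].reshape(-1,3);q=q[(q[:,2]>.02)&(q[:,2]<.4)]; print(nm,len(q),q.min(0).round(3),q.max(0).round(3))
E
```

```text
turn [-2.000e-03  4.000e-03  5.339e+00] q6 now -0.21
turn [-0.003 -0.001 -0.661] q6 now -0.21
t 0.1 pos [0.2043 0.537  0.2629] F [-0.64  0.64 -0.22] gap 0.0879
delta mm [ 340.7 -314.5  -92.9] units in present tool axes [-3.586 -1.438  0.775]
units in final axes(k=0) [2.884 2.571 0.774]
tank ((486.13885498046875, -117.89014434814453), (148.1037139892578, 196.56988525390625), 81.39144897460938) 0.049184588593118146
jar 523 [0.585 0.011 0.021] [0.629 0.056 0.111]
glass 1299 [0.353 0.01  0.047] [0.432 0.088 0.095]
timer 612 [0.711 0.161 0.02 ] [0.767 0.221 0.056]
lemon 592 [ 0.691 -0.193  0.021] [ 0.767 -0.128  0.098]
mill 1361 [ 0.644 -0.385  0.02 ] [ 0.744 -0.282  0.209]
board 2947 [0.639 0.006 0.024] [0.802 0.093 0.225]
```

Call:
{"fn": "carry_out", "kwargs": {
  "increments": [
    [0,0,0,0,0,-0.22,1],
    [0,0,0,0,0,-0.22,1],
    [0,0,0.1,0,0,-0.22,1],
    [-0.2,-0.18,0.1,0,0,0,1],
    [-0.24,-0.21,0.1,0,0,0,1]
  ]
}}

```text
time: 0.6
ee_pos: [0.256, 0.4894, 0.2269]
orientation: [-0.024, -3.141, 0.0]
ft_force: [0.2, -1.0, -0.4]
finger_gap: 0.0878
gripper_force: 0.0
```

Call:
{"fn": "carry_out", "kwargs": {
  "increments": [
    [-0.24,-0.21,0.1,0,0,0,1],
    [-0.24,-0.21,0.1,0,0,0,1],
    [-0.24,-0.21,0.1,0,0,0,1],
    [-0.24,-0.21,0.1,0,0,0,1],
    [-0.24,-0.21,0.07,0,0,0,1]
  ]
}}

```text
time: 1.1
ee_pos: [0.3986, 0.3595, 0.1702]
orientation: [-0.029, -3.14, 0.001]
ft_force: [0.4, 0.7, -1.1]
finger_gap: 0.088
gripper_force: 0.0
```

Call:
{"fn": "carry_out", "kwargs": {
  "increments": [
    [-0.24,-0.22,0,0,0,0,1],
    [-0.24,-0.22,0,0,0,0,1],
    [-0.24,-0.22,0,0,0,0,1],
    [-0.24,-0.22,0,0,0,0,1],
    [-0.24,-0.22,0,0,0,0,1]
  ]
}}

```text
time: 1.6
ee_pos: [0.5405, 0.2251, 0.1709]
orientation: [-0.029, -3.141, 0.0]
ft_force: [-0.0, 1.0, -0.4]
finger_gap: 0.088
gripper_force: 0.0
```

Run:
```python
from h import *
plan([.545,.2225,.12],-1)
im,d,c=snap('wrist','w1'); P=cloud(d,c)
H=cv2.cvtColor(im,cv2.COLOR_BGR2HSV); br=(H[...,0]>15)&(H[...,0]<35)&(H[...,1]>130)&(H[...,2]>120)
nl,l,st,ce=cv2.connectedComponentsWithStats(br.astype(np.uint8))
for k in range(1,nl):
    if st[k,4]>100: print(st[k],ce[k],np.median(P[l==k],0).round(4))
```

```text
turn [-2.000e-03  0.000e+00  5.998e+00] q6 now -1.36
turn [-0.    -0.002 -0.002] q6 now -1.36
t 1.6 pos [0.5405 0.2251 0.1709] F [-0.    1.04 -0.38] gap 0.088
delta mm [  4.5  -2.6 -50.9] units in present tool axes [-0.038 -0.021  0.424]
units in final axes(k=0) [0.038 0.021 0.424]
```

View pics/w1.png

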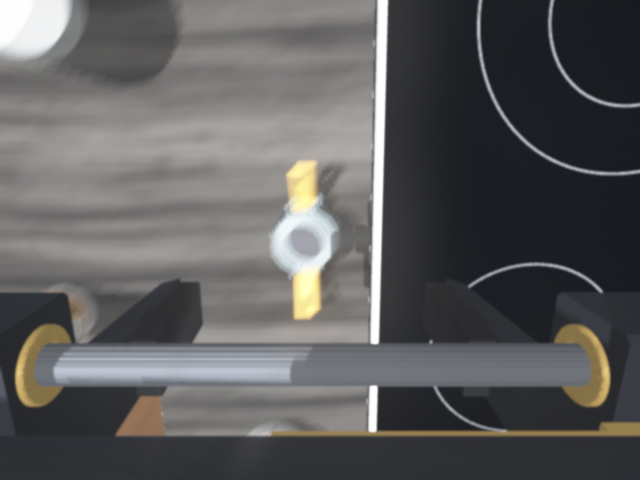

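The wrist view shows the cap's top at (304,240), with levers at (303,185) and (307,293). Both are raised. I'll refine the position using depth and a looser mask.

```bash
cat >> h.py <<'E'
def load(n):
    z=np.load(n+'.npz'); c=dict(intrinsics=z['K'],R=z['R'],t=z['t']); return z['im'],cloud(z['d'],c),c
def capcentre(n,ztop,box):
    """fit of cap's top face ring + levers within pixel box"""
    im,P,c=load(n); x0,y0,x1,y1=box
    i=im[y0:y1,x0:x1]; p=P[y0:y1,x0:x1]; H=cv2.cvtColor(i,cv2.COLOR_BGR2HSV)
    br=((H[...,0]>13)&(H[...,0]<35)&(H[...,1]>80)&(H[...,2]>110)).astype(np.uint8)
    nl,l,st,ce=cv2.connectedComponentsWithStats(br)
    for k in range(1,nl):
        if st[k,4]>60: print('lever',st[k],(ce[k]+[x0,y0]).round(1),np.median(p[l==k],0).round(4))
    m=(abs(p[...,2]-ztop)<.004)&(br==0); nl,l,st,ce=cv2.connectedComponentsWithStats(m.astype(np.uint8))
    k=1+np.argmax(st[1:,4]); q=p[l==k]
    print('top',st[k],np.median(q,0).round(4),'bbox mid',((q.max(0)+q.min(0))/2).round(4),'size',(q.max(0)-q.min(0)).round(4))
    (cx,cy),r=cv2.minEnclosingCircle(np.argwhere(l==k)[:,::-1].astype(np.float32)); print('circle',cx+x0,cy+y0,r,'ray',ray(cx+x0,cy+y0,ztop,c).round(4))
E
python3 - <<'E'
from h import *
capcentre('wrist',.034,(250,140,350,335)); im,P,c=load('wrist')
print(P[::1][240,304],P[185,303],P[293,307],P[240,200])
E
```

```text
lever [ 38  24  29  42 869] [302.9 182.6] [0.5098 0.2187 0.0203]
lever [ 43 134  28  45 844] [306.3 299.1] [ 5.971e-01  2.185e-01 -5.000e-04]
top [  29   66   62   60 2865] [0.543  0.2221 0.0331] bbox mid [0.5441 0.222  0.0329] size [0.0412 0.0411 0.0058]
circle 309.5 235.5 30.732818603515625 ray [0.5429 0.2221 0.034 ]
[0.54608245 0.21835215 0.03338789] [0.51050969 0.21835295 0.02435198] [0.58746758 0.21933768 0.025701  ] [ 0.55433172  0.13836848 -0.00182369]
```

Call:
{"fn": "carry_out", "kwargs": {
  "increments": [
    [-0.03,0.025,0.1,0,0,0,1],
    [0,0,0.1,0,0,0,1],
    [0,0,0.1,0,0,0,1],
    [0,0,0,0,0,0,1],
    [0,0,0,0,0,0,1]
  ]
}}

```text
time: 2.15
ee_pos: [0.5423, 0.2301, 0.1345]
orientation: [-0.026, -3.14, 0.001]
ft_force: [-0.6, -0.0, 0.6]
finger_gap: 0.0885
gripper_force: 0.0
```

Run:
```python
from h import *
plan([.545,.2225,.032],-1)
snap('wrist','w2'); capcentre('wrist',.034,(200,80,440,430))
im,P,c=load('wrist'); K=c['intrinsics']
def proj(X): x=K@(c['R']@np.array(X)+c['t']); return (x[:2]/x[2]).round(1)
print(proj([.545,.2225,.034]),proj([.545,.2225,0]))
g=cv2.medianBlur(cv2.cvtColor(im,cv2.COLOR_BGR2GRAY),5)
print(cv2.HoughCircles(g,cv2.HOUGH_GRADIENT,1.5,30,param1=80,param2=30,minRadius=25,maxRadius=60))
```

```text
turn [ 5.000e-03 -1.000e-03 -5.999e+00] q6 now -1.35
turn [-0.001 -0.003  0.001] q6 now -1.35
t 2.15 pos [0.5423 0.2301 0.1345] F [-0.6  -0.03  0.58] gap 0.0885
delta mm [   2.7   -7.6 -102.5] units in present tool axes [-0.025 -0.063  0.854]
units in final axes(k=0) [0.024 0.063 0.854]
lever [ 84  82  28  44 857] [298.  184.6] [0.507  0.2215 0.0261]
lever [ 91 203  25  53 277] [305.6 313.6] [0.5915 0.228  0.0183]
lever [ 97 206  11  43 134] [301.2 315.9] [0.5921 0.2204 0.0253]
top [  65  134   72   70 3797] [0.5429 0.2223 0.0331] bbox mid [0.5438 0.2222 0.0329] size [0.0416 0.0413 0.0057]
circle 300.5 249.0 35.58450698852539 ray [0.5429 0.2222 0.034 ]
[301.1 252.5] [302.5 237.2]
[[[299.25 248.25  35.8 ]
  [ 65.25 377.25  50.65]
  [552.75 372.75  57.4 ]
  [170.25 315.75  32.5 ]
  [332.25 200.25  42.4 ]
  [264.75 303.75  49.15]
  [590.25 375.75  30.55]
  [483.75 392.25  44.2 ]
  [345.75 299.25  32.65]
  [302.25 290.25  29.35]
  [573.75 348.75  26.05]]]
```

View pics/w2.png

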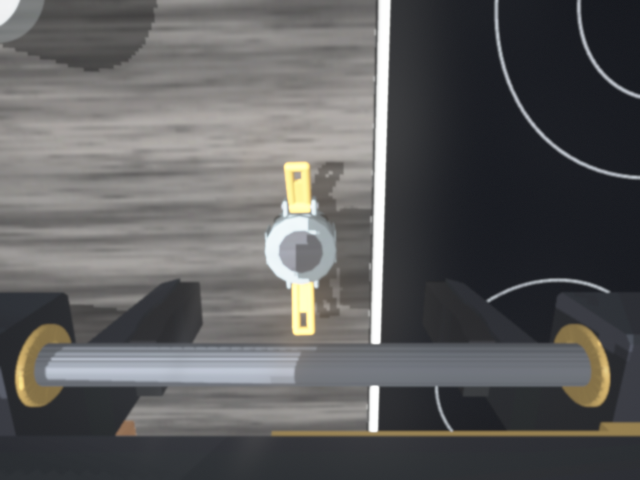

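The settled view shows the cap's top centre at (300,249), which gives (0.543, 0.222), with both levers raised. I'll go down around it and grip.

Call:
{"fn": "carry_out", "kwargs": {
  "increments": [
    [-0.006,-0.067,0.1,0,0,0,1],
    [0,0,0.2,0,0,0,1],
    [0,0,0.2,0,0,0,1],
    [0,0,0.2,0,0,0,1],
    [0,0,0.1,0,0,0,1]
  ]
}}

```text
time: 2.7
ee_pos: [0.5427, 0.2206, 0.037]
orientation: [-0.029, -3.139, 0.001]
ft_force: [-0.2, -0.2, -0.5]
finger_gap: 0.088
gripper_force: 0.0
```

Call:
{"fn": "carry_out", "kwargs": {
  "increments": [
    [0,0,0.05,0,0,0,1],
    [0,0,0,0,0,0,1],
    [0,0,0,0,0,0,0.7],
    [0,0,0,0,0,0,0.5],
    [0,0,0,0,0,0,0.4]
  ],
  "grip_force": 10
}}

```text
time: 3.2
ee_pos: [0.5447, 0.2215, 0.0343]
orientation: [0.028, 3.14, 0.0]
ft_force: [0.3, 0.7, -0.4]
finger_gap: 0.0664
gripper_force: 0.0
```

Call:
{"fn": "carry_out", "kwargs": {
  "increments": [
    [0,0,0,0,0,0,0.4],
    [0,0,0,0,0,0,0.4],
    [0,0,0,0,0,0,0.4],
    [0,0,0,0,0,0,0.4],
    [0,0,0,0,0,0,0.4]
  ],
  "grip_force": 40
}}

```text
time: 3.7
ee_pos: [0.5441, 0.2215, 0.0335]
orientation: [0.029, 3.141, 0.001]
ft_force: [-1.5, 0.5, 2.5]
finger_gap: 0.0406
gripper_force: 39.9
```

Call:
{"fn": "carry_out", "kwargs": {
  "increments": [
    [0,0,-0.1,0,0,0,0.3],
    [0,0,-0.25,0,0,0,0.3],
    [0,0,-0.3,0,0,0,0.3],
    [0,0,-0.35,0,0,0,0.3],
    [0,0,-0.35,0,0,0,0.3]
  ]
}}

```text
time: 4.2
ee_pos: [0.5431, 0.2209, 0.1967]
orientation: [-0.029, -3.14, 0.001]
ft_force: [0.3, 0.3, -3.2]
finger_gap: 0.0403
gripper_force: 39.9
```

Call:
{"fn": "carry_out", "kwargs": {
  "increments": [
    [0.05,-0.2,0,0,0,0,0.3],
    [0.09,-0.35,0,0,0,0,0.3],
    [0.09,-0.35,0,0,0,0,0.3],
    [0.09,-0.35,0,0,0,0,0.3],
    [0.09,-0.35,0,0,0,0,0.3]
  ]
}}

```text
time: 4.7
ee_pos: [0.4901, 0.0288, 0.1956]
orientation: [-0.028, -3.141, 0.001]
ft_force: [0.2, -0.9, -2.5]
finger_gap: 0.0404
gripper_force: 39.9
```

Call:
{"fn": "carry_out", "kwargs": {
  "increments": [
    [0.09,-0.3,0,0,0,0,0.3],
    [0.09,-0.2,0,0,0,0,0.3],
    [0.05,-0.1,0,0,0,0,0.3],
    [0,0,0,0,0,0,0.3],
    [0,0,0,0,0,0,0.3]
  ]
}}

```text
time: 5.2
ee_pos: [0.4625, -0.0408, 0.1955]
orientation: [0.029, 3.141, 0.001]
ft_force: [-0.0, -0.3, -3.0]
finger_gap: 0.0403
gripper_force: 39.9
```

Call:
{"fn": "carry_out", "kwargs": {
  "increments": [
    [0,0,0,0,0,0,0.3],
    [0,0,0,0,0,0,0.3],
    [0,0,0,0,0,0,0.3],
    [0,0,0,0,0,0,0.3],
    [0,0,0,0,0,0,0.3]
  ]
}}

```text
time: 5.7
ee_pos: [0.4625, -0.041, 0.1953]
orientation: [-0.028, -3.141, -0.0]
ft_force: [-0.2, 0.4, -3.6]
finger_gap: 0.0402
gripper_force: 39.9
```

Run:
```python
from h import *
plan([.466,-.114,.19],-1)
im,d,c=snap('wrist','w3'); P=cloud(d,c)
m=(P[...,2]>.105)&(P[...,2]<.14)&(abs(P[...,0]-.466)<.03)&(abs(P[...,1]+.114)<.03)
v,u=np.nonzero(m)
if len(u):
    q=P[m]; zt=np.percentile(q[:,2],98); t=q[q[:,2]>zt-.003]
    print('u',u.min(),u.max(),'v',v.min(),v.max(),'zt',zt,'top',len(t),t.mean(0).round(4),((t.min(0)+t.max(0))/2).round(4),(t.max(0)-t.min(0)).round(4))
```

```text
turn [-0.    -0.     5.999] q6 now -1.9
turn [ 0.    -0.    -0.001] q6 now -1.9
t 5.7 pos [ 0.4625 -0.041   0.1953] F [-0.25  0.37 -3.65] gap 0.0402
delta mm [  3.5 -73.   -5.3] units in present tool axes [-0.04  -0.608  0.044]
units in final axes(k=0) [0.04  0.608 0.044]
u 144 203 v 235 291 zt 0.11815694469568176 top 1964 [ 0.4648 -0.1164  0.1168] [ 0.4649 -0.1162  0.1171] [0.0279 0.028  0.0039]
```

View pics/w3.png

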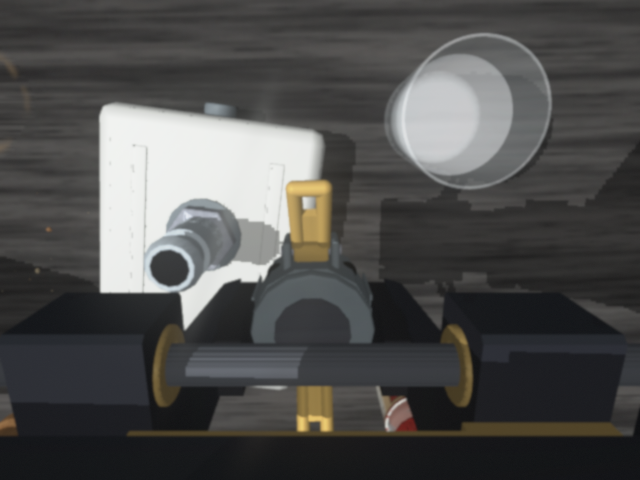

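The neck's head is at (172,266). The held cap is at (313,308) with both levers raised, and the glass and jar are clear. I'll measure the cap in the same frame so calibration errors cancel.

Run:
```python
from h import *
im,P,c=load('wrist'); p=P[265:342,250:376]; m=abs(p[...,2]-.196)<.006
q=p[m]; print(len(q),q.mean(0),q.min(0),q.max(0))
print(P[325,313],P[290,313],P[266,172],P[250,160])
m2=(p[...,2]>.185)&(p[...,2]<.21)
for r in range(0,77,8):
    k=np.nonzero(m2[r])[0]
    if len(k): print(r+265,k.min()+250,k.max()+250,p[r,k.min()].round(4),p[r,k.max()].round(4))
```

```text
7378 [ 0.45442608 -0.04176894  0.19473238] [ 0.44117598 -0.06337541  0.1900167 ] [ 0.46829156 -0.02052856  0.19761628]
[ 0.45941319 -0.04166974  0.19498221] [ 0.44723013 -0.04145478  0.1943886 ] [ 0.46462274 -0.11551294  0.11704696] [ 0.45589893 -0.1209417   0.11663326]
265 295 328 [ 0.4418 -0.0475  0.185 ] [ 0.4418 -0.0362  0.1857]
273 279 344 [ 0.4446 -0.0531  0.185 ] [ 0.4448 -0.0307  0.1857]
281 269 355 [ 0.4474 -0.0567  0.1852] [ 0.4474 -0.027   0.1867]
289 264 360 [ 0.45   -0.0585  0.1861] [ 0.4499 -0.0254  0.1878]
297 252 372 [ 0.4526 -0.0627  0.1867] [ 0.4536 -0.021   0.1862]
305 250 375 [ 0.4534 -0.0627  0.1916] [ 0.4545 -0.0207  0.1908]
313 250 375 [ 0.4567 -0.063   0.1909] [ 0.4571 -0.0207  0.1916]
321 250 375 [ 0.4588 -0.0629  0.1926] [ 0.4595 -0.0208  0.1926]
329 250 375 [ 0.4617 -0.063   0.1927] [ 0.4629 -0.0206  0.1918]
337 250 375 [ 0.4653 -0.0634  0.1917] [ 0.4657 -0.0206  0.1923]
```

Call:
{"fn": "carry_out", "kwargs": {
  "increments": [
    [-0.01,-0.16,0,0,0,0,0.3],
    [-0.01,-0.16,0,0,0,0,0.3],
    [-0.01,-0.16,0,0,0,0,0.3],
    [-0.008,-0.138,0,0,0,0,0.3],
    [0,0,0,0,0,0,0.3]
  ]
}}

```text
time: 6.25
ee_pos: [0.4659, -0.1172, 0.1955]
orientation: [0.032, 3.141, -0.001]
ft_force: [-1.1, 0.8, -2.3]
finger_gap: 0.0405
gripper_force: 39.9
```

Call:
{"fn": "carry_out", "kwargs": {
  "increments": [
    [0,0,0.05,0,0,0,0.3],
    [0,0,0.1,0,0,0,0.3],
    [0,0,0.1,0,0,0,0.3],
    [0,0,0.05,0,0,0,0.3],
    [0,0,0,0,0,0,0.3]
  ]
}}

```text
time: 6.75
ee_pos: [0.4646, -0.1146, 0.1576]
orientation: [-0.028, -3.139, -0.002]
ft_force: [0.5, 0.3, -3.7]
finger_gap: 0.0408
gripper_force: 39.9
```

Run:
```python
from h import *
plan([.4657,-.1152,.15],-1)
im,d,c=snap('side'); cv2.imwrite('pics/s2.png',cv2.resize(im[130:250,270:430],None,fx=4,fy=4,interpolation=cv2.INTER_CUBIC))
```

```text
turn [-9.e-03 -4.e-03  6.e+00] q6 now -2.04
turn [ 0.003 -0.006 -0.   ] q6 now -2.04
t 6.75 pos [ 0.4646 -0.1146  0.1576] F [ 0.47  0.25 -3.69] gap 0.0408
delta mm [ 1.1 -0.6 -7.6] units in present tool axes [-0.009 -0.005  0.063]
units in final axes(k=0) [0.009 0.005 0.064]
```

View pics/s2.png

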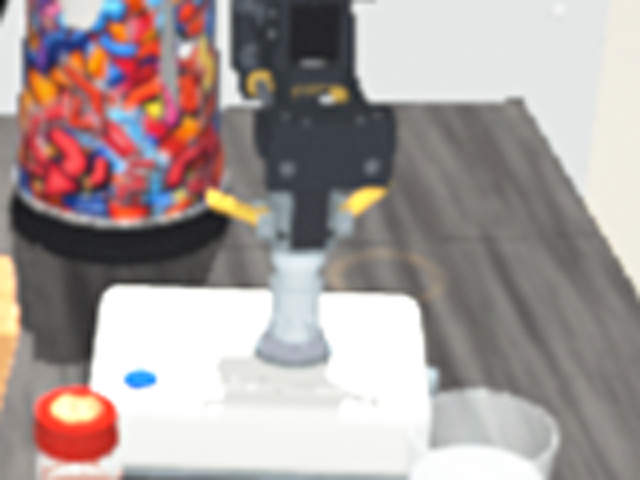

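The side crop shows the cap centred over the neck at about (297,250), with both levers up. I'll lower it by feel.

Call:
{"fn": "carry_out", "kwargs": {
  "increments": [
    [-0.008,-0.004,0.02,0,0,0,0.3],
    [0,0,0.03,0,0,0,0.3],
    [0,0,0.03,0,0,0,0.3],
    [0,0,0.02,0,0,0,0.3],
    [0,0,0,0,0,0,0.3]
  ]
}}

```text
time: 7.3
ee_pos: [0.4663, -0.1159, 0.1469]
orientation: [-0.029, -3.141, -0.001]
ft_force: [0.3, -0.1, -3.1]
finger_gap: 0.0405
gripper_force: 39.9
```

Call:
{"fn": "carry_out", "kwargs": {
  "increments": [
    [0,0,0.01,0,0,0,0.3],
    [0,0,0.01,0,0,0,0.3],
    [0,0,0.01,0,0,0,0.3],
    [0,0,0.01,0,0,0,0.3],
    [0,0,0,0,0,0,0.3]
  ]
}}

```text
time: 7.8
ee_pos: [0.4665, -0.1159, 0.1423]
orientation: [-0.029, -3.141, -0.0]
ft_force: [0.2, -0.2, -3.5]
finger_gap: 0.0405
gripper_force: 39.9
```

Call:
{"fn": "carry_out", "kwargs": {
  "increments": [
    [0,0,0.01,0,0,0,0.3],
    [0,0,0.01,0,0,0,0.3],
    [0,0,0.01,0,0,0,0.3],
    [0,0,0,0,0,0,0.3],
    [0,0,0,0,0,0,0.3]
  ]
}}

```text
time: 8.3
ee_pos: [0.4663, -0.116, 0.1388]
orientation: [-0.028, -3.141, 0.0]
ft_force: [-2.1, -0.4, -1.9]
finger_gap: 0.0408
gripper_force: 39.9
```

Call:
{"fn": "carry_out", "kwargs": {
  "increments": [
    [0,0,0.01,0,0,0,0.3],
    [0,0,0.01,0,0,0,0.3],
    [0,0,0.01,0,0,0,0.3],
    [0,0,0,0,0,0,0.3],
    [0,0,0,0,0,0,0.3]
  ]
}}

```text
time: 8.8
ee_pos: [0.4666, -0.1161, 0.1358]
orientation: [-0.028, -3.141, 0.0]
ft_force: [-3.7, 0.3, 5.2]
finger_gap: 0.0403
gripper_force: 39.9
```

Call:
{"fn": "carry_out", "kwargs": {
  "increments": [
    [0.006,0,0,0,0,0,0.3],
    [0,0,0.01,0,0,0,0.3],
    [0,0,0.01,0,0,0,0.3],
    [0,0,0,0,0,0,0.3],
    [0,0,0,0,0,0,0.3]
  ]
}}

```text
time: 9.3
ee_pos: [0.4657, -0.1158, 0.132]
orientation: [0.029, 3.141, 0.0]
ft_force: [2.9, -1.9, -10.6]
finger_gap: 0.0406
gripper_force: 39.9
```

Call:
{"fn": "carry_out", "kwargs": {
  "increments": [
    [0,0,0.01,0,0,0,0.3],
    [0,0,0.01,0,0,0,0.3],
    [0,0,0,0,0,0,0.3],
    [0,0,0,0,0,0,0.3],
    [0,0,0,0,0,0,0.3]
  ]
}}

```text
time: 9.8
ee_pos: [0.4656, -0.1158, 0.1303]
orientation: [-0.029, -3.141, -0.001]
ft_force: [-0.3, -0.4, -7.0]
finger_gap: 0.0409
gripper_force: 39.9
```

Call:
{"fn": "carry_out", "kwargs": {
  "increments": [
    [0,0,0.01,0,0,0,0.3],
    [0,0,0.01,0,0,0,0.3],
    [0,0,0,0,0,0,0.3],
    [0,0,0,0,0,0,0.3],
    [0,0,0,0,0,0,0.3]
  ]
}}

```text
time: 10.3
ee_pos: [0.466, -0.116, 0.1283]
orientation: [0.029, 3.141, -0.0]
ft_force: [0.2, -0.3, -3.1]
finger_gap: 0.0404
gripper_force: 39.9
```

Call:
{"fn": "carry_out", "kwargs": {
  "increments": [
    [0,0,0.01,0,0,0,0.3],
    [0,0,0.005,0,0,0,0.3],
    [0,0,0,0,0,0,0.3],
    [0,0,0,0,0,0,0.3],
    [0,0,0,0,0,0,0.3]
  ]
}}

```text
time: 10.8
ee_pos: [0.466, -0.116, 0.1265]
orientation: [0.029, 3.141, -0.0]
ft_force: [0.0, 0.3, 0.2]
finger_gap: 0.0404
gripper_force: 39.9
```

Call:
{"fn": "carry_out", "kwargs": {
  "increments": [
    [0,0,0.006,0,0,0,0.3],
    [0,0,0.004,0,0,0,0.3],
    [0,0,0,0,0,0,0.3],
    [0,0,0,0,0,0,0.3],
    [0,0,0,0,0,0,0.3]
  ]
}}

```text
time: 11.3
ee_pos: [0.466, -0.116, 0.1256]
orientation: [0.029, 3.141, -0.0]
ft_force: [-2.3, 1.8, 6.9]
finger_gap: 0.0412
gripper_force: 39.9
```

Call:
{"fn": "carry_out", "kwargs": {
  "increments": [
    [0,0,0.004,0,0,0,0.3],
    [0,0,0,0,0,0,0.3],
    [0,0,0,0,0,0,0.3],
    [0,0,0,0,0,0,0.3],
    [0,0,0,0,0,0,0.3]
  ]
}}

```text
time: 11.8
ee_pos: [0.4661, -0.1161, 0.1253]
orientation: [0.028, 3.141, -0.0]
ft_force: [-3.1, 1.5, 7.6]
finger_gap: 0.0404
gripper_force: 39.8
```

Call:
{"fn": "carry_out", "kwargs": {
  "increments": [
    [0,0,0,0,0,0,0.8],
    [0,0,0,0,0,0,1],
    [0,0,0,0,0,0,1],
    [0,0,0,0,0,0,1],
    [0,0,0,0,0,0,1]
  ]
}}

```text
time: 12.3
ee_pos: [0.4658, -0.1159, 0.1245]
orientation: [-0.029, -3.141, -0.0]
ft_force: [-0.7, 0.3, -0.2]
finger_gap: 0.0787
gripper_force: 0.0
```

Call:
{"fn": "carry_out", "kwargs": {
  "increments": [
    [0,0,-0.15,0,0,0,1],
    [0,0,-0.3,0,0,0,1],
    [0,0,-0.3,0,0,0,1],
    [0,0,0,0,0,0,1],
    [0,0,0,0,0,0,1]
  ]
}}

```text
time: 12.8
ee_pos: [0.4662, -0.1162, 0.2152]
orientation: [0.029, 3.14, -0.001]
ft_force: [-0.9, -0.5, -1.9]
finger_gap: 0.0884
gripper_force: 0.0
```

Run:
```python
from h import *
plan([.4655,-.1158,.215],89)
snap('wrist','w4'); capcentre('wrist',.127,(180,60,460,335))
snap('side'); im,P,c=load('side'); q=P[155:200,320:370].reshape(-1,3);q=q[(q[:,2]<.2)&(q[:,2]>.115)]; print(np.percentile(q[:,2],[50,90,99]))
```

```text
turn [1.000e-03 4.000e-03 2.999e+00] q6 now -2.04
turn [-4.000e-03  1.000e-03 -3.001e+00] q6 now -2.04
t 12.8 pos [ 0.4662 -0.1162  0.2152] F [-0.92 -0.46 -1.88] gap 0.0884
delta mm [-0.7  0.4 -0.2] units in present tool axes [0.006 0.003 0.002]
units in final axes(k=0) [ 0.003 -0.006  0.002]
lever [ 118   99   26   52 1108] [311.  185.2] [ 0.4304 -0.1173  0.1188]
lever [123 226  23  49 846] [313.8 308. ] [ 0.5033 -0.1173  0.115 ]
top [  95  154   76   73 4225] [ 0.4645 -0.117   0.1261] bbox mid [ 0.4656 -0.1172  0.1259] size [0.0414 0.0414 0.0058]
circle 312.5652160644531 250.55435180664062 37.59312438964844 ray [ 0.4645 -0.1171  0.127 ]
[0.12546581 0.19089218 0.19895474]
```

View pics/w4.png

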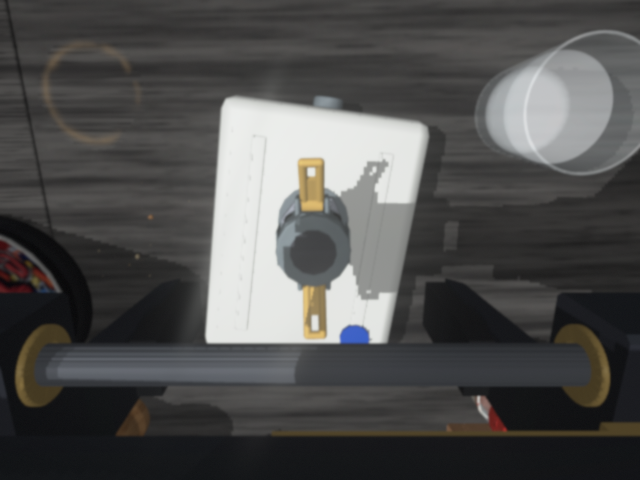

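The view shows the cap seated on the neck, top at (313,251), with levers at (311,185) and (314,308) still raised. Its measured top height of 0.126 agrees with home. Next I'll turn the gripper 90° to span the levers.

Call:
{"fn": "carry_out", "kwargs": {
  "increments": [
    [0,0,0,0,0,0.2,1],
    [0,0,0,0,0,0.27,1],
    [0,0,0,0,0,0.27,1],
    [0,0,0,0,0,0.27,1],
    [0,0,0,0,0,0.27,1]
  ]
}}

```text
time: 13.4
ee_pos: [0.4649, -0.1155, 0.2127]
orientation: [-1.068, -2.951, -0.001]
ft_force: [-0.3, 0.4, -0.2]
finger_gap: 0.0883
gripper_force: 0.0
```

Call:
{"fn": "carry_out", "kwargs": {
  "increments": [
    [0,0,0,0,0,0.27,1],
    [0,0,0,0,0,0.27,1],
    [0,0,0,0,0,0.27,1],
    [0,0,0,0,0,0.27,1],
    [0,0,0,0,0,0.27,1]
  ]
}}

```text
time: 13.9
ee_pos: [0.4649, -0.1155, 0.2127]
orientation: [-2.023, -2.399, 0.001]
ft_force: [-0.6, -0.1, 0.3]
finger_gap: 0.0882
gripper_force: 0.0
```

Call:
{"fn": "carry_out", "kwargs": {
  "increments": [
    [0,0,0,0,0,0.27,1],
    [0,0,0,0,0,0.08,1],
    [0,0,0,0,0,0,1],
    [0,0,0,0,0,0,1],
    [0,0,0,0,0,0,1]
  ]
}}

```text
time: 14.4
ee_pos: [0.4655, -0.1158, 0.214]
orientation: [-2.228, -2.213, 0.001]
ft_force: [1.1, 0.4, 0.6]
finger_gap: 0.0881
gripper_force: 0.0
```

Run:
```python
from h import *
plan([.4650,-.1171,.16],89.4)
snap('wrist','w5'); capcentre('wrist',.127,(150,60,480,335))
```

```text
turn [-0.002 -0.001  0.007] q6 now -0.49
turn [ 2.000e-03 -3.000e-03 -5.993e+00] q6 now -0.49
t 14.4 pos [ 0.4655 -0.1158  0.214 ] F [1.12 0.44 0.57] gap 0.0881
delta mm [ -0.5  -1.3 -54. ] units in present tool axes [-0.011 -0.004  0.45 ]
units in final axes(k=0) [-0.011 -0.004  0.45 ]
lever [ 198  177   64   27 1176] [378.4 249.1] [ 0.5034 -0.1166  0.115 ]
lever [  68  179   59   31 1086] [248.  252.5] [ 0.4308 -0.1169  0.1188]
top [ 124  158   76   73 4247] [ 0.4662 -0.1156  0.1261] bbox mid [ 0.4659 -0.1168  0.126 ] size [0.0412 0.0414 0.0057]
circle 311.8356170654297 254.0 37.84892654418945 ray [ 0.4661 -0.1156  0.127 ]
```

View pics/w5.png

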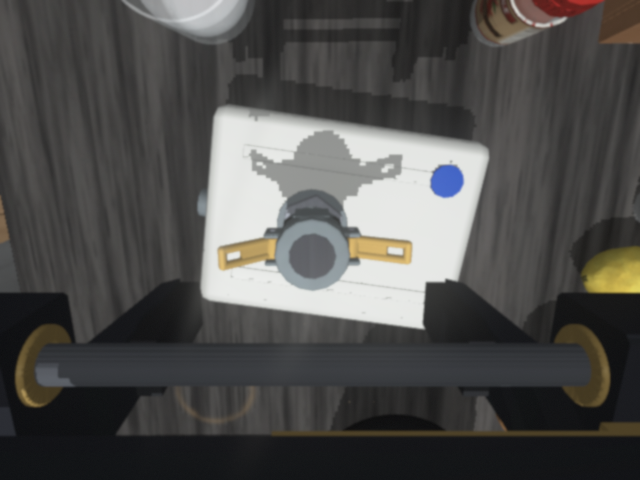

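The view shows the levers along the jaw line, (248,252) and (378,249), about equally open, with the cap's top at (312,254). Everything around has stayed put. I'll press both levers down together with the open fingers.

Call:
{"fn": "carry_out", "kwargs": {
  "increments": [
    [-0.01,0,0.1,0,0,0.03,1],
    [0,0,0.15,0,0,0,1],
    [0,0,0.15,0,0,0,1],
    [0,0,0.03,0,0,0,1],
    [0,0,0,0,0,0,1]
  ]
}}

```text
time: 14.95
ee_pos: [0.4652, -0.1169, 0.1621]
orientation: [-2.246, -2.194, 0.001]
ft_force: [-0.4, -0.1, 0.3]
finger_gap: 0.088
gripper_force: 0.0
```

Call:
{"fn": "carry_out", "kwargs": {
  "increments": [
    [0,0,0.02,0,0,0,1],
    [0,0,0.02,0,0,0,1],
    [0,0,0.02,0,0,0,1],
    [0,0,0.02,0,0,0,1],
    [0,0,0,0,0,0,1]
  ]
}}

```text
time: 15.45
ee_pos: [0.4658, -0.1172, 0.1534]
orientation: [2.247, 2.195, -0.0]
ft_force: [-1.1, -0.8, 1.5]
finger_gap: 0.0883
gripper_force: 0.7
```

Run:
```python
from h import *
plan([.4656,-.117,.11],89)
o=get_obs(); print(o['torque'])
```

```text
turn [-0.     0.    -0.011] q6 now -0.47
turn [0.    0.    5.989] q6 now -0.47
t 15.45 pos [ 0.4658 -0.1172  0.1534] F [-1.06 -0.83  1.49] gap 0.0883
delta mm [ -0.2   0.2 -43.4] units in present tool axes [ 0.002 -0.002  0.362]
units in final axes(k=0) [ 0.002 -0.002  0.362]
[-0.15676395  0.29374855  0.01174838]
```

Call:
{"fn": "carry_out", "kwargs": {
  "increments": [
    [0,0,0.02,0,0,0,1],
    [0,0,0.025,0,0,0,1],
    [0,0,0.025,0,0,0,1],
    [0,0,0.025,0,0,0,1],
    [0,0,0,0,0,0,1]
  ]
}}

```text
time: 15.95
ee_pos: [0.4659, -0.1173, 0.1418]
orientation: [2.247, 2.195, -0.0]
ft_force: [1.5, -1.6, 1.4]
finger_gap: 0.0882
gripper_force: 1.2
```

Call:
{"fn": "carry_out", "kwargs": {
  "increments": [
    [0,0,0.025,0,0,0,1],
    [0,0,0.025,0,0,0,1],
    [0,0,0.025,0,0,0,1],
    [0,0,0.025,0,0,0,1],
    [0,0,0,0,0,0,1]
  ]
}}

```text
time: 16.45
ee_pos: [0.4657, -0.1171, 0.1296]
orientation: [-2.247, -2.195, 0.0]
ft_force: [1.2, -1.2, 1.6]
finger_gap: 0.0884
gripper_force: 1.4
```

Run:
```python
from h import *
plan([.4656,-.117,.11],89)
im,d,c=snap('side'); cv2.imwrite('pics/s3.png',cv2.resize(im[130:250,270:430],None,fx=4,fy=4,interpolation=cv2.INTER_CUBIC))
```

```text
turn [-0.001 -0.    -0.011] q6 now -0.47
turn [-0.000e+00  1.000e-03  5.989e+00] q6 now -0.47
t 16.45 pos [ 0.4657 -0.1171  0.1296] F [ 1.24 -1.18  1.64] gap 0.0884
delta mm [ -0.1   0.1 -19.6] units in present tool axes [ 0.001 -0.001  0.163]
units in final axes(k=0) [ 0.001 -0.001  0.163]
```

View pics/s3.png

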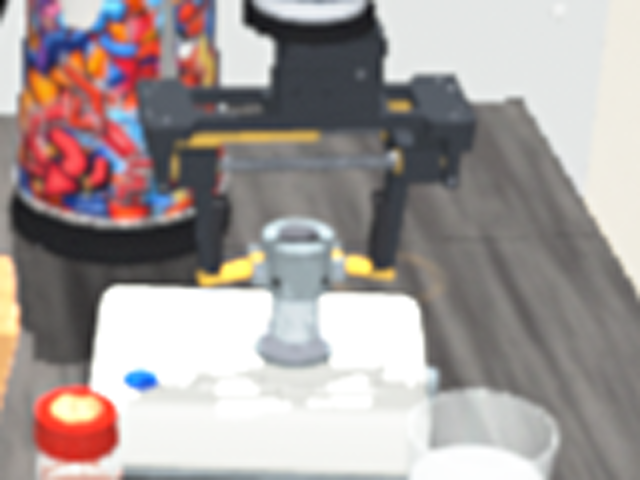

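The side crop shows both levers just below level, at (225,272) and (370,268), moving equally under the fingertips. I'll continue downwards.

Call:
{"fn": "carry_out", "kwargs": {
  "increments": [
    [0,0,0.025,0,0,0,1],
    [0,0,0.025,0,0,0,1],
    [0,0,0.025,0,0,0,1],
    [0,0,0.025,0,0,0,1],
    [0,0,0,0,0,0,1]
  ]
}}

```text
time: 17.0
ee_pos: [0.4656, -0.117, 0.1175]
orientation: [-2.247, -2.195, 0.0]
ft_force: [0.9, 1.0, 2.5]
finger_gap: 0.0882
gripper_force: 1.3
```

Call:
{"fn": "carry_out", "kwargs": {
  "increments": [
    [0,0,0.02,0,0,0,1],
    [0,0,0.02,0,0,0,1],
    [0,0,0.02,0,0,0,1],
    [0,0,0.02,0,0,0,1],
    [0,0,0,0,0,0,1]
  ]
}}

```text
time: 17.5
ee_pos: [0.4655, -0.117, 0.1079]
orientation: [-2.247, -2.195, 0.001]
ft_force: [0.2, -0.1, 2.9]
finger_gap: 0.0877
gripper_force: 1.1
```

Call:
{"fn": "carry_out", "kwargs": {
  "increments": [
    [0,0,0.02,0,0,0,1],
    [0,0,0.02,0,0,0,1],
    [0,0,0.02,0,0,0,1],
    [0,0,0.015,0,0,0,1],
    [0,0,0,0,0,0,1]
  ]
}}

```text
time: 18.0
ee_pos: [0.4656, -0.117, 0.0989]
orientation: [-2.247, -2.195, 0.0]
ft_force: [1.2, -0.1, -1.1]
finger_gap: 0.0881
gripper_force: 0.6
```

Call:
{"fn": "carry_out", "kwargs": {
  "increments": [
    [0,0,0,0,0,0,0.97],
    [0,0,0,0,0,0,0.94],
    [0,0,0,0,0,0,0.91],
    [0,0,0,0,0,0,0.88],
    [0,0,0,0,0,0,0.85]
  ],
  "grip_force": 15
}}

```text
time: 18.5
ee_pos: [0.4651, -0.1168, 0.0989]
orientation: [-2.246, -2.194, 0.001]
ft_force: [-2.6, 0.7, -6.7]
finger_gap: 0.075
gripper_force: 4.1
```

Run:
```python
from h import *
plan([.4656,-.117,.098],89)
im,d,c=snap('side'); cv2.imwrite('pics/s4.png',cv2.resize(im[130:250,270:430],None,fx=4,fy=4,interpolation=cv2.INTER_CUBIC))
```

```text
turn [-0.003 -0.002 -0.011] q6 now -0.47
turn [-3.000e-03  5.000e-03  5.989e+00] q6 now -0.47
t 18.5 pos [ 0.4651 -0.1168  0.0989] F [-2.6   0.67 -6.73] gap 0.075
delta mm [ 0.5 -0.2 -0.9] units in present tool axes [-0.002  0.005  0.007]
units in final axes(k=0) [-0.002  0.005  0.007]
```

View pics/s4.png

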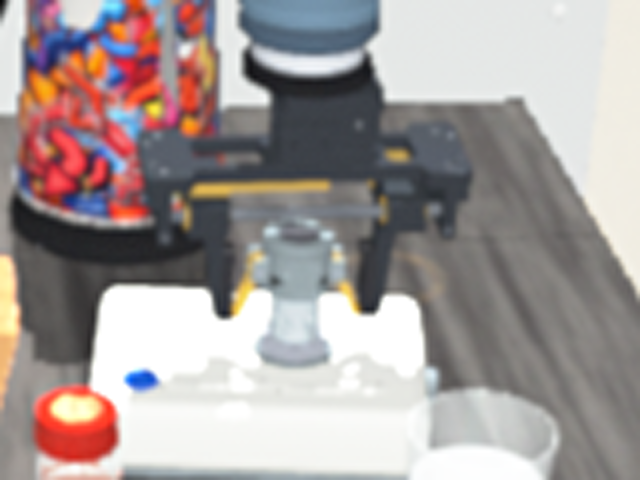

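The side crop shows the tips of both levers between the fingers, equally far down at (243,285) and (347,283). The force shows the pads being dragged downwards, so I'll follow the tips down while closing.

Call:
{"fn": "carry_out", "kwargs": {
  "increments": [
    [0,0,0.008,0,0,0,0.84],
    [0,0,0.006,0,0,0,0.82],
    [0,0,0.006,0,0,0,0.8],
    [0,0,0.006,0,0,0,0.78],
    [0,0,0,0,0,0,0.77]
  ],
  "grip_force": 15
}}

```text
time: 19.05
ee_pos: [0.4666, -0.1174, 0.0969]
orientation: [2.246, 2.194, 0.001]
ft_force: [-0.6, 0.4, -0.8]
finger_gap: 0.0681
gripper_force: 2.2
```

Call:
{"fn": "carry_out", "kwargs": {
  "increments": [
    [0,0,0.006,0,0,0,0.75],
    [0,0,0.006,0,0,0,0.73],
    [0,0,0.004,0,0,0,0.71],
    [0,0,0.004,0,0,0,0.69],
    [0,0,0,0,0,0,0.68]
  ],
  "grip_force": 20
}}

```text
time: 19.55
ee_pos: [0.466, -0.1173, 0.094]
orientation: [2.247, 2.195, 0.0]
ft_force: [0.0, 0.7, 2.4]
finger_gap: 0.0601
gripper_force: 1.8
```

Call:
{"fn": "carry_out", "kwargs": {
  "increments": [
    [0,0,0.004,0,0,0,0.66],
    [0,0,0.004,0,0,0,0.64],
    [0,0,0.004,0,0,0,0.62],
    [0,0,0,0,0,0,0.6],
    [0,0,0,0,0,0,0.58]
  ],
  "grip_force": 25
}}

```text
time: 20.05
ee_pos: [0.4656, -0.1173, 0.0926]
orientation: [-2.247, -2.195, 0.001]
ft_force: [-3.9, -0.5, 6.3]
finger_gap: 0.0539
gripper_force: 25.0
```

Call:
{"fn": "carry_out", "kwargs": {
  "increments": [
    [0,0,0,0,0,0,0.55],
    [0,0,0,0,0,0,0.52],
    [0,0,0,0,0,0,0.5],
    [0,0,0,0,0,0,0.5],
    [0,0,0,0,0,0,0.5]
  ],
  "grip_force": 35
}}

```text
time: 20.55
ee_pos: [0.4656, -0.1172, 0.0926]
orientation: [-2.247, -2.195, 0.001]
ft_force: [-3.6, -0.0, 6.1]
finger_gap: 0.0536
gripper_force: 35.0
```

Run:
```python
from h import *
plan([.4656,-.117,.098],89)
im,d,c=snap('side'); cv2.imwrite('pics/s5.png',cv2.resize(im[130:250,270:430],None,fx=4,fy=4,interpolation=cv2.INTER_CUBIC))
```

```text
turn [-0.001  0.    -0.011] q6 now -0.47
turn [1.000e-03 2.000e-03 5.989e+00] q6 now -0.47
t 20.55 pos [ 0.4656 -0.1172  0.0926] F [-3.64 -0.01  6.1 ] gap 0.0536
delta mm [-0.   0.2  5.4] units in present tool axes [ 0.002 -0.    -0.045]
units in final axes(k=0) [ 0.002 -0.    -0.045]
```

I've used up my picture allowance, so from here I'll rely on numbers: is the cap still home (its top read 0.126 earlier), and how far down is each lever?

Run:
```python
from h import *
for n in ('wrist','side'):
    if n=='wrist': snap(n)
    im,P,c=load(n)
    dx=P[...,0]-.4655; dy=P[...,1]+.117
    r=np.hypot(dx,dy)
    m=(r<.0195)&(P[...,2]>.105)&(P[...,2]<.14)
    q=P[m]; print(n,m.sum(),np.percentile(q[:,2],[10,50,90]).round(4))
    if m.sum()>30:
        t=q[q[:,2]>.118]; A=np.c_[t[:,0]-.4655,t[:,1]+.117,np.ones(len(t))]; print('plane',np.linalg.lstsq(A,t[:,2],rcond=None)[0].round(4))
    H=cv2.cvtColor(im,cv2.COLOR_BGR2HSV); br=(H[...,0]>13)&(H[...,0]<35)&(H[...,1]>90)&(H[...,2]>80)&(r<.06)&(P[...,2]>.055)&(P[...,2]<.135)
    nl,l,st,ce=cv2.connectedComponentsWithStats(br.astype(np.uint8))
    for k in range(1,nl):
        if st[k,4]>5: q=P[l==k]; print('brass',st[k],q.min(0).round(4),np.median(q,0).round(4),q.max(0).round(4))
```

```text
wrist 7806 [0.1237 0.1248 0.1257]
plane [ 0.0272 -0.0217  0.1247]
brass [371 289  17  22 277] [ 0.4862 -0.1181  0.0721] [ 0.4897 -0.1104  0.0823] [ 0.4925 -0.1094  0.0916]
brass [237 291  19  21 281] [ 0.4403 -0.1185  0.0707] [ 0.4433 -0.1104  0.0811] [ 0.4453 -0.1094  0.0906]
side 97 [0.1142 0.1246 0.1267]
plane [ 0.051  -0.0555  0.1253]
brass [332 201   3   9  18] [ 0.4906 -0.1194  0.0724] [ 0.4927 -0.1116  0.0833] [ 0.4949 -0.1074  0.0952]
brass [352 201   4   9  25] [ 0.4385 -0.1157  0.0696] [ 0.4419 -0.1101  0.0833] [ 0.4459 -0.1066  0.0935]
```

Run:
```python
from h import *
im,P,c=load('wrist')
H=cv2.cvtColor(im,cv2.COLOR_BGR2HSV); br=(H[...,0]>13)&(H[...,0]<35)&(H[...,1]>90)&(H[...,2]>80)&(abs(P[...,0]-.4655)<.06)&(P[...,2]>.06)&(P[...,2]<.13)&(abs(P[...,1]+.11)<.004)
for s in (1,-1):
    m=br&((P[...,0]-.4655)*s>0); q=P[m]
    for lo in np.arange(.07,.125,.004):
        k=(q[:,2]>=lo)&(q[:,2]<lo+.004)
        if k.sum()>3: print(s,round(lo,3),k.sum(),q[k,0].min().round(4),q[k,0].max().round(4),q[k,1].mean().round(4))
# front cap region / dark finger inner faces at lever heights
m=(abs(P[...,2]-.085)<.006)&(abs(P[...,1]+.117)<.03)&(abs(P[...,0]-.4655)<.06)&~br
q=P[m]; print(len(q)); 
for x in np.arange(.41,.525,.004):
    k=(q[:,0]>=x)&(q[:,0]<x+.004)
    if k.sum(): print(round(x,3),k.sum(),q[k,1].min().round(4),q[k,1].max().round(4))
```

```text
1 0.07 12 0.4889 0.4925 -0.1106
1 0.074 44 0.4885 0.4924 -0.1103
1 0.078 65 0.4881 0.4921 -0.1106
1 0.082 62 0.488 0.4921 -0.1107
1 0.086 57 0.4877 0.4918 -0.1104
1 0.09 23 0.4862 0.4914 -0.11
-1 0.07 21 0.4403 0.4441 -0.1104
-1 0.074 54 0.4405 0.4449 -0.1105
-1 0.078 60 0.4407 0.4451 -0.1106
-1 0.082 67 0.4407 0.4453 -0.1106
-1 0.086 56 0.4408 0.4453 -0.1103
1521
0.422 18 -0.1072 -0.1065
0.426 163 -0.1075 -0.1061
0.43 214 -0.1088 -0.1059
0.434 169 -0.109 -0.1076
0.438 173 -0.1127 -0.1078
0.446 1 -0.1096 -0.1096
0.45 11 -0.1042 -0.1012
0.454 7 -0.1008 -0.0998
0.458 5 -0.0975 -0.0965
0.462 18 -0.0971 -0.0963
0.466 8 -0.097 -0.0964
0.47 9 -0.0975 -0.0964
0.474 1 -0.0998 -0.0998
0.478 8 -0.1019 -0.1002
0.482 3 -0.108 -0.1031
0.486 1 -0.1115 -0.1115
0.49 82 -0.1146 -0.1091
0.494 173 -0.1127 -0.1089
0.498 205 -0.1106 -0.1079
0.502 169 -0.1102 -0.1079
0.506 83 -0.1091 -0.1079
```

The cap's top has dropped about 1.3 mm, so the cams are drawing. But the levers are still about 2–3° short and the gap is stuck, so the upper pad probably rests on the hinge ears. I'll re-grip slightly lower.

Call:
{"fn": "carry_out", "kwargs": {
  "increments": [
    [0,0,0,0,0,0,0.7],
    [0,0,0,0,0,0,0.7],
    [0,0,0.01,0,0,0,0.7],
    [0,0,0.01,0,0,0,0.7],
    [0,0,0,0,0,0,0.7]
  ],
  "grip_force": 25
}}

```text
time: 21.15
ee_pos: [0.4657, -0.1171, 0.0897]
orientation: [-2.247, -2.195, 0.0]
ft_force: [-0.0, 0.5, 0.2]
finger_gap: 0.0618
gripper_force: 0.0
```

Call:
{"fn": "carry_out", "kwargs": {
  "increments": [
    [0,0,0,0,0,0,0.65],
    [0,0,0,0,0,0,0.6],
    [0,0,0,0,0,0,0.56],
    [0,0,0,0,0,0,0.52],
    [0,0,0,0,0,0,0.5]
  ],
  "grip_force": 30
}}

```text
time: 21.65
ee_pos: [0.4655, -0.1171, 0.0899]
orientation: [-2.247, -2.195, 0.001]
ft_force: [-3.0, -0.5, 0.2]
finger_gap: 0.054
gripper_force: 30.3
```

Run:
```python
from h import *
im,d,c=snap('wrist'); P=cloud(d,c); print('cam',(-c['R'].T@c['t']).round(3))
H=cv2.cvtColor(im,cv2.COLOR_BGR2HSV)
for z in np.arange(.066,.13,.004):
    for s in (-1,1):
        m=(abs(P[...,2]-z)<.002)&((P[...,0]-.4657)*s>.012)&((P[...,0]-.4657)*s<.05)&(abs(P[...,1]+.117)<.02)
        if m.sum()<3: continue
        q=P[m]; h=H[m]; rx=(q[:,0]-.4657)*s*1000
        br=(h[:,0]>13)&(h[:,0]<35)&(h[:,1]>90)&(h[:,2]>80); dark=(h[:,2]<70)&~br; grey=~br&~dark
        f=lambda k:(k.sum(),rx[k].min().round(1),rx[k].max().round(1),(q[k,1].mean()*1000).round(1)) if k.sum()>2 else None
        print(round(z,3),s,'brass',f(br),'grey',f(grey),'dark',f(dark))
m=(np.hypot(P[...,0]-.4657,P[...,1]+.117)<.0195)&(P[...,2]>.118)&(P[...,2]<.135); print(np.median(P[m],0))
```

```text
cam [ 0.468 -0.052  0.21 ]
0.066 -1 brass None grey (np.int64(65), np.float64(12.2), np.float64(37.2), np.float64(-108.0)) dark (np.int64(69), np.float64(26.0), np.float64(34.9), np.float64(-108.2))
0.066 1 brass None grey (np.int64(47), np.float64(12.2), np.float64(40.2), np.float64(-108.8)) dark (np.int64(92), np.float64(27.7), np.float64(38.3), np.float64(-109.9))
0.07 -1 brass (np.int64(7), np.float64(21.7), np.float64(25.6), np.float64(-116.5)) grey (np.int64(81), np.float64(12.0), np.float64(39.6), np.float64(-109.3)) dark (np.int64(136), np.float64(25.8), np.float64(35.9), np.float64(-108.1))
0.07 1 brass None grey (np.int64(42), np.float64(22.2), np.float64(41.4), np.float64(-109.9)) dark (np.int64(149), np.float64(27.6), np.float64(39.7), np.float64(-109.5))
0.074 -1 brass (np.int64(58), np.float64(21.5), np.float64(25.8), np.float64(-112.5)) grey (np.int64(67), np.float64(12.1), np.float64(39.7), np.float64(-108.3)) dark (np.int64(142), np.float64(25.9), np.float64(35.8), np.float64(-107.9))
0.074 1 brass (np.int64(60), np.float64(22.1), np.float64(26.0), np.float64(-112.8)
[... 4512 characters left out ...]
4(276), np.float64(12.1), np.float64(20.5), np.float64(-118.5)) dark (np.int64(306), np.float64(12.0), np.float64(34.5), np.float64(-117.9))
0.122 1 brass None grey (np.int64(118), np.float64(12.0), np.float64(34.6), np.float64(-117.2)) dark (np.int64(336), np.float64(12.0), np.float64(35.5), np.float64(-117.2))
0.126 -1 brass None grey (np.int64(1010), np.float64(12.0), np.float64(19.8), np.float64(-118.2)) dark (np.int64(315), np.float64(12.0), np.float64(34.4), np.float64(-116.8))
0.126 1 brass None grey (np.int64(1277), np.float64(12.0), np.float64(20.8), np.float64(-118.8)) dark (np.int64(383), np.float64(12.0), np.float64(35.8), np.float64(-117.8))
[ 0.46581332 -0.11735535  0.12528948]
```

Call:
{"fn": "carry_out", "kwargs": {
  "increments": [
    [0,0,0,0,0,0,0.8],
    [0,0,0,0,0,0,0.9],
    [0,0,-0.1,0,0,0,0.9],
    [0,0,-0.2,0,0,0,0.9],
    [0,0,-0.3,0,0,0,1]
  ]
}}

```text
time: 22.2
ee_pos: [0.4649, -0.1166, 0.1622]
orientation: [-2.245, -2.193, 0.001]
ft_force: [0.4, -0.5, -0.0]
finger_gap: 0.0854
gripper_force: 0.0
```

Call:
{"fn": "carry_out", "kwargs": {
  "increments": [
    [0,0,-0.3,0,0,0,1],
    [0,0,-0.135,0,0,0,1],
    [0,0,0,0,0,0,1],
    [0,0,0,0,0,0,1],
    [0,0,0,0,0,0,1]
  ]
}}

```text
time: 22.7
ee_pos: [0.4651, -0.1167, 0.2131]
orientation: [-2.246, -2.194, 0.001]
ft_force: [0.2, -0.3, -0.3]
finger_gap: 0.0881
gripper_force: 0.0
```

Run:
```python
from h import *
plan([.4656,-.117,.214],89)
im,d,c=snap('wrist'); P=cloud(d,c); capcentre('wrist',.126,(150,60,480,335))
snap('side'); snap('top')
for n in ('wrist','side','top'):
    im,P,c=load(n); H=cv2.cvtColor(im,cv2.COLOR_BGR2HSV)
    near=(np.hypot(P[...,0]-.4657,P[...,1]+.117)<.045)&(P[...,2]>.066)&(P[...,2]<.14)
    br=near&(H[...,0]>13)&(H[...,0]<35)&(H[...,1]>80)&(H[...,2]>80)
    for s in (-1,1):
        m=br&((P[...,0]-.4657)*s>0)
        if m.sum()>2: q=P[m]; print(n,s,len(q),'x-off',(np.percentile((q[:,0]-.4657)*s,[3,50,97])*1e3).round(1),'z',np.percentile(q[:,2],[3,50,97]).round(4))
        m=near&~br&((P[...,0]-.4657)*s>0)&(P[...,2]>.096)&(abs(P[...,1]+.117)<.014); q=P[m]
        if len(q): rx=(q[:,0]-.4657)*s*1e3; k=rx>22; print('   nonbrass >22:',k.sum(),rx.max().round(1),np.sort(rx)[-12:].round(1), q[k].mean(0).round(4))
```

```text
turn [-0.004 -0.002 -0.011] q6 now -0.47
turn [-3.000e-03  6.000e-03  5.989e+00] q6 now -0.47
t 22.7 pos [ 0.4651 -0.1167  0.2131] F [ 0.19 -0.25 -0.27] gap 0.0881
delta mm [ 0.5 -0.3  0.9] units in present tool axes [-0.002  0.004 -0.008]
units in final axes(k=0) [-0.002  0.004 -0.008]
lever [199 176  11  21 194] [354.5 245.1] [ 0.4902 -0.1167  0.1102]
lever [117 178  11  20 175] [271.2 246.7] [ 0.4418 -0.1165  0.1093]
top [ 125  156   76   73 4243] [ 0.4663 -0.1156  0.1249] bbox mid [ 0.4659 -0.1167  0.1249] size [0.0413 0.0413 0.0059]
circle 312.8150634765625 252.0 37.86802291870117 ray [ 0.4662 -0.1155  0.126 ]
wrist -1 176 x-off [20.8 23.9 26.6] z [0.1063 0.1093 0.1111]
   nonbrass >22: 171 27.5 [27.  27.  27.  27.1 27.1 27.1 27.3 27.3 27.4 27.4 27.5 27.5] [ 0.441  -0.1147  0.1094]
wrist 1 194 x-off [21.7 24.5 27.5] z [0.1082 0.1102 0.1124]
   nonbrass >22: 238 29.0 [28.8 28.8 28.8 28.8 28.9 28.9 28.9 28.9 28.9 29.  29.  29. ] [ 0.4915 -0.1146  0.1095]
side -1 16 x-off [19.9 21.3 24. ] z [0.0747 0.0877 0.112 ]
   nonbrass >22: 11 24.7 [21.9 22.1 22.5 22.5 23.8 24.1 24.2 24.2 24.2 24.3 24.7 24.7] [ 0.4419 -0.1107  0.1066]
side 1 21 x-off [21.6 26.5 29.6] z [0.0797 0.0938 0.1126]
   nonbrass >22: 25 28.5 [25.7 25.8 25.9 26.3 26.5 27.4 27.5 27.5 28.1 28.3 28.4 28.5] [ 0.4909 -0.1112  0.1088]
top -1 5 x-off [20.8 24.6 26.3] z [0.1069 0.1083 0.112 ]
   nonbrass >22: 8 26.5 [18.9 19.  20.4 21.  22.2 22.3 22.7 24.3 24.5 24.7 26.  26.5] [ 0.4416 -0.1077  0.1082]
```

The measurement confirms it: the hinge hubs span about 54–56 mm, and the upper fingers seat on those before the levers are fully down. The cap has dropped 1.2 mm, so it isn't fully locked yet. The cure is to tilt the gripper about its jaw line, coming from +y, so the pads touch only the lever tips.

Call:
{"fn": "carry_out", "kwargs": {
  "increments": [
    [0.1,0,0,0,-0.2,0,0.9],
    [0.1,0,0,0,-0.24,0,0.9],
    [0.1,0,0,0,-0.24,0,0.9],
    [0,0,0,0,-0.24,0,0.9],
    [0,0,0,0,-0.24,0,0.9]
  ]
}}

```text
time: 23.35
ee_pos: [0.4669, -0.081, 0.2103]
orientation: [1.894, 1.853, -0.598]
ft_force: [-0.7, 0.1, -0.7]
finger_gap: 0.0794
gripper_force: 0.0
```

Call:
{"fn": "carry_out", "kwargs": {
  "increments": [
    [0,0,0,0,-0.24,0,0.9],
    [0,0,0,0,0,0,0.9],
    [0,0,0,0,0,0,0.9],
    [0,0,0,0,0,0,0.9],
    [0,0,0,0,0,0,0.9]
  ]
}}

```text
time: 23.85
ee_pos: [0.467, -0.0823, 0.211]
orientation: [1.821, 1.774, -0.696]
ft_force: [0.3, -0.2, 0.7]
finger_gap: 0.0795
gripper_force: 0.0
```

```bash
cat >> h.py <<'E'
def tplan(tip):
    o=get_obs(); M=Ro.from_rotvec(o['orientation']).as_matrix(); t=o['ee_pos']+.025*M[:,2]; dl=np.array(tip)-t
    print('z',M[:,2].round(3),'y',M[:,1].round(3),'tip',t.round(4),'delta mm',(dl*1e3).round(1),'tool units',(M.T@dl/.12).round(3)); print('q',o['qpos'].round(2),'F',o['ft_force'].round(1))
E
python3 -c "
from h import *
tplan([.4654,-.117,.074])"
```

```text
z [-0.016 -0.668 -0.744] y [ 1.    -0.025  0.001] tip [ 0.4666 -0.099   0.1924] delta mm [  -1.2  -18.  -118.4] tool units [ 0.547 -0.007  0.834]
q [-0.02  0.14  1.94 -0.8   1.21  0.36] F [ 0.3 -0.2  0.7]
```

Call:
{"fn": "carry_out", "kwargs": {
  "increments": [
    [0.14,-0.007,0,0,0,0,0.9],
    [0.2,0,0,0,0,0,0.9],
    [0.207,0,0,0,0,0,0.9],
    [0,0,0.2,0,0,0,0.9],
    [0,0,0.25,0,0,0,0.9]
  ]
}}

```text
time: 24.35
ee_pos: [0.4674, -0.0689, 0.1267]
orientation: [1.818, 1.775, -0.693]
ft_force: [-0.4, 0.3, 0.1]
finger_gap: 0.079
gripper_force: 0.0
```

Call:
{"fn": "carry_out", "kwargs": {
  "increments": [
    [0,0,0.2,0,0,0,0.9],
    [0,0,0.1,0,0,0,0.9],
    [0,0,0.08,0,0,0,0.9],
    [0,0,0,0,0,0,0.9],
    [0,0,0,0,0,0,0.9]
  ]
}}

```text
time: 24.85
ee_pos: [0.4659, -0.0994, 0.093]
orientation: [1.818, 1.775, -0.697]
ft_force: [0.3, 0.3, -0.1]
finger_gap: 0.0791
gripper_force: 0.0
```

```bash
python3 -c "
from h import *
tplan([.4654,-.117,.074])"
```

```text
z [-0.015 -0.669 -0.743] y [ 1.    -0.024  0.001] tip [ 0.4655 -0.1161  0.0744] delta mm [-0.1 -0.9 -0.4] tool units [-0.003 -0.001  0.007]
q [-0.05  0.36  1.98 -0.91  1.01  0.56] F [ 0.3  0.3 -0.1]
```

Positioned at the lever tips. Now I'll squeeze gently, then more firmly.

Call:
{"fn": "carry_out", "kwargs": {
  "increments": [
    [0,0,0,0,0,0,0.8],
    [0,0,0,0,0,0,0.72],
    [0,0,0,0,0,0,0.66],
    [0,0,0,0,0,0,0.62],
    [0,0,0,0,0,0,0.58]
  ],
  "grip_force": 15
}}

```text
time: 25.35
ee_pos: [0.4655, -0.0992, 0.0924]
orientation: [1.818, 1.776, -0.697]
ft_force: [1.3, 1.2, 0.1]
finger_gap: 0.0512
gripper_force: 3.6
```

Call:
{"fn": "carry_out", "kwargs": {
  "increments": [
    [0,0,0,0,0,0,0.55],
    [0,0,0,0,0,0,0.53],
    [0,0,0,0,0,0,0.5],
    [0,0,0,0,0,0,0.5],
    [0,0,0,0,0,0,0.5]
  ],
  "grip_force": 30
}}

```text
time: 25.85
ee_pos: [0.4657, -0.0993, 0.0925]
orientation: [1.818, 1.776, -0.697]
ft_force: [1.6, 1.7, 1.4]
finger_gap: 0.0492
gripper_force: 30.1
```

Call:
{"fn": "carry_out", "kwargs": {
  "increments": [
    [0,0,0,0,0,0,0.45],
    [0,0,0,0,0,0,0.45],
    [0,0,0,0,0,0,0.45],
    [0,0,0,0,0,0,0.45],
    [0,0,0,0,0,0,0.45]
  ],
  "grip_force": 38
}}

```text
time: 26.35
ee_pos: [0.4656, -0.0994, 0.0924]
orientation: [1.818, 1.776, -0.697]
ft_force: [3.1, 2.6, 0.8]
finger_gap: 0.0485
gripper_force: 38.4
```

Call:
{"fn": "carry_out", "kwargs": {
  "increments": [
    [0,0,0,0,0,0,0.7],
    [0,0,0,0,0,0,0.9],
    [0,0,0,0,0,0,0.9],
    [0,0,0,0,0,0,0.9],
    [0,0,-0.1,0,0,0,0.9]
  ]
}}

```text
time: 26.85
ee_pos: [0.4644, -0.0917, 0.1005]
orientation: [1.819, 1.776, -0.701]
ft_force: [0.5, 0.1, -0.4]
finger_gap: 0.0791
gripper_force: 0.0
```

Call:
{"fn": "carry_out", "kwargs": {
  "increments": [
    [0,0,-0.25,0,0,0,0.9],
    [0,0,-0.25,0,0,0,0.9],
    [0,0,-0.2,0,0,0,0.9],
    [-0.2,0,0,0,0,0,0.9],
    [-0.25,0,0,0,0,0,0.9]
  ]
}}

```text
time: 27.35
ee_pos: [0.4661, -0.074, 0.2008]
orientation: [1.815, 1.779, -0.697]
ft_force: [0.8, 0.4, -0.4]
finger_gap: 0.0791
gripper_force: 0.0
```

Call:
{"fn": "carry_out", "kwargs": {
  "increments": [
    [-0.1,0,0,0,0.24,0,1],
    [0,0,0,0,0.24,0,1],
    [0,0,0,0,0.24,0,1],
    [0,0,0,0,0.24,0,1],
    [0,0,0,0,0.24,0,1]
  ]
}}

```text
time: 27.85
ee_pos: [0.4663, -0.0834, 0.2094]
orientation: [2.193, 2.146, -0.106]
ft_force: [-0.6, -1.1, -0.9]
finger_gap: 0.088
gripper_force: 0.0
```

Call:
{"fn": "carry_out", "kwargs": {
  "increments": [
    [0,0,0,0,0.2,0,1],
    [0,0,0,0,0,0,1],
    [0,0,0,0,0,0,1],
    [0,0,0,0,0,0,1],
    [0,0,0,0,0,0,1]
  ]
}}

```text
time: 28.35
ee_pos: [0.4656, -0.0831, 0.2077]
orientation: [2.245, 2.197, -0.002]
ft_force: [0.9, -0.6, -0.9]
finger_gap: 0.0885
gripper_force: 0.0
```

Run:
```python
from h import *
plan([.4656,-.117,.214],89)
snap('wrist'); capcentre('wrist',.125,(100,60,540,335))
snap('side')
for n in ('wrist','side'):
    im,P,c=load(n); H=cv2.cvtColor(im,cv2.COLOR_BGR2HSV)
    near=(np.hypot(P[...,0]-.4657,P[...,1]+.117)<.045)&(P[...,2]>.066)&(P[...,2]<.14)
    br=near&(H[...,0]>13)&(H[...,0]<35)&(H[...,1]>80)&(H[...,2]>80)
    for s in (-1,1):
        m=br&((P[...,0]-.4657)*s>0)
        if m.sum()>2: q=P[m]; print(n,s,len(q),'x-off',(np.percentile((q[:,0]-.4657)*s,[3,50,97])*1e3).round(1),'z',np.percentile(q[:,2],[3,50,97]).round(4))
```

```text
turn [-0.001  0.002 -0.008] q6 now -0.41
turn [3.000e-03 2.000e-03 5.992e+00] q6 now -0.41
t 28.35 pos [ 0.4656 -0.0831  0.2077] F [ 0.92 -0.57 -0.88] gap 0.0885
delta mm [ -0.  -33.9   6.3] units in present tool axes [-0.282  0.006 -0.053]
units in final axes(k=0) [-0.282  0.005 -0.053]
lever [390   3  32  19 255] [501.4  73.4] [0.5935 0.0145 0.0438]
lever [248 234  11  19 183] [353.4 302.4] [ 0.4898 -0.1161  0.1104]
lever [167 236  11  19 178] [271.7 304.1] [ 0.4417 -0.1168  0.11  ]
top [ 176  217   75   58 3550] [ 0.4662 -0.1132  0.1252] bbox mid [ 0.4661 -0.1129  0.1244] size [0.0414 0.0348 0.0065]
circle 312.91148376464844 311.7248840332031 37.15833282470703 ray [ 0.4661 -0.1152  0.125 ]
wrist -1 200 x-off [20.8 23.6 27. ] z [0.0802 0.1097 0.1118]
wrist 1 208 x-off [20.9 24.  27.1] z [0.08   0.1101 0.1188]
side -1 16 x-off [18.7 21.4 23.4] z [0.078  0.089  0.1107]
side 1 19 x-off [21.6 24.3 29.6] z [0.0763 0.0948 0.1121]
```

Call:
{"fn": "carry_out", "kwargs": {
  "increments": [
    [-0.1,0,-0.02,0,0,0,1],
    [-0.1,0,-0.02,0,0,0,1],
    [-0.08,0,-0.013,0,0,0,1],
    [0,0,0,0,0,0,1],
    [0,0,0,0,0,0,1]
  ]
}}

```text
time: 28.95
ee_pos: [0.4649, -0.1184, 0.2142]
orientation: [-2.249, -2.193, -0.0]
ft_force: [-0.2, 0.2, -0.3]
finger_gap: 0.0883
gripper_force: 0.0
```

Call:
{"fn": "carry_out", "kwargs": {
  "increments": [
    [0,0,0,0,0,0,1],
    [0,0,0,0,0,0,1],
    [0,0,0,0,0,0,1],
    [0,0,0,0,0,0,1],
    [0,0,0,0,0,0,1]
  ]
}}

```text
time: 29.45
ee_pos: [0.465, -0.1177, 0.2142]
orientation: [2.247, 2.196, -0.0]
ft_force: [0.4, 0.3, 0.3]
finger_gap: 0.0882
gripper_force: 0.0
```

Run:
```python
from h import *
print(get_obs()['ee_pos'])
snap('wrist'); capcentre('wrist',.125,(150,60,480,335)); im,P,c=load('wrist'); print(np.median(P[280:300,215:225,2]),'tank z')
snap('top'); im,P,c=load('top')
for nm,(x0,y0,x1,y1) in dict(jar=(300,198,332,235),glass=(285,298,332,345),timer=(225,145,262,180),lemon=(392,148,420,186)).items():
    q=P[y0:y1,x0:x1].reshape(-1,3);q=q[(q[:,2]>.02)&(q[:,2]<.4)]; print(nm,len(q),q.min(0).round(3),q.max(0).round(3))
```

```text
[ 0.46499474 -0.11765397  0.21419903]
lever [199 174  10  20 181] [353.8 242.8] [ 0.4902 -0.1163  0.1103]
lever [116 176  11  20 186] [270.6 244.7] [ 0.4415 -0.1166  0.1098]
top [ 125  153   76   74 4259] [ 0.4661 -0.1156  0.1252] bbox mid [ 0.4661 -0.1167  0.1246] size [0.0414 0.0414 0.0071]
circle 312.46478271484375 249.85916137695312 37.59630584716797 ray [ 0.4661 -0.1159  0.125 ]
0.04849876310893881 tank z
jar 521 [0.585 0.011 0.02 ] [0.628 0.056 0.112]
glass 1300 [0.353 0.01  0.048] [0.431 0.088 0.095]
timer 610 [0.71  0.161 0.02 ] [0.769 0.221 0.056]
lemon 594 [ 0.69  -0.193  0.02 ] [ 0.765 -0.128  0.099]
```

```bash
python3 -c "
from h import *
print(sign_off())"
```

```text
the job is handed in; nothing more can be done
None
```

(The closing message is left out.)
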